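# Swap the jar behind the candles

### The arm

A 6-joint arm with a two-finger parallel gripper is mounted at the origin on the work surface. World frame = base frame: x ahead of the robot, y to its left, z up, the work surface at z = 0. Lengths are in m, angles in rad, forces in N, time in s.
With the tool pointing down it reaches from about 0.3 to 0.875 m from the base axis. Payload 6.4 kg.
Tool frame: the origin (TCP) lies on the centre line of the jaws, within the pads' length; the fingertips stand 14 mm ahead of it and the grasp point (between the pads) lies 5 mm behind it; z points along the fingers, y is the line along which they close (so a half turn about z gives the same grasp; the last joint's range is limited). The gripper opens to 85 mm and grips with 20 to 120 N. Pads are 22 mm wide; open, the fingers measure 114 mm over their backs; the gripper's body (76 mm by 85 mm) begins 54 mm behind the grasp point. The pads swing forward as they close: fully open they stand 13 mm farther back than shut.
Start: joints at [-1.405, 0.181, 1.607, -0, 1.354, -0.206], TCP at [0.209, -0.536, 0.245] pointing down, gripper open.
Joint ranges: [-2.99, 2.99], [-0.89, 2.07], [0.3, 2.58], [-1.14, 4.28], [0, 2.63], [-3.12, 3.12]. Speed limits (rad/s): [2.57, 2.57, 3.01, 3.14, 3.14, 3.14].

### API

Orientations are given as a 3x3 rotation matrix whose columns are the frame's x, y, z axes.
In Python, from bench import robot, optics, sign_off gives the robot as it stands.
- The arm moves only by the shell command python3 -m crank 'ROWS' [OPENING] [FORCE]. ROWS is JSON, a list of rows, each a list of 6 numbers: the shift along the tool's x, y, z normalised to -1 to 1, where 1 is 0.04 m, then the turn, a rotation vector about the tool's x, y, z normalised to -1 to 1, where 1 is 6 degrees. A call has 1 to 10 rows; each row shifts and turns the commanded pose from where the row before left it, along the tool's axes as they then stand; what a row does not reach is not made up. A row lasts 1/10 s, in which the tool goes at most 50 mm and 8.59 degrees, less where a joint would pass 70% of its speed; a pose out of reach is approached as far as the arm can. A call with a number of a shift or a turn outside -1 to 1 is refused whole. A call with a gripper value outside its range is refused whole. OPENING is the opening, from 0 (shut) to 1 (fully open), set as the call begins (- or left out, the last holds). The fingers move at their own pace and stop on an object; FORCE is the grip in N (left out, the last holds). Time passes only in rows, so rows that do not move let the fingers close. It gives the time, the measured TCP pose, the force, the opening and the grip force at its end, in the units of the state.
- robot.sense(): the state, without advancing time (a new reading comes with each control period).
- optics.camera(name): name is "scene" or "top" or "wrist"; returns (picture, depth): 420x560x3 uint8, red, green, blue; 420x560 float32, m along the optical axis (not along the pixel's ray), 0 where there is no reading.
- optics.get_calibration(name): a dict with "fovy" (degrees; the focal length in pixels is half the picture's height over the tangent of half this angle, whatever the lens; pixels are square), "cx", "cy" (the principal point, pixels), "position" and "rotation" of the camera in the world. Camera axes: x right, y up, looking along -z (the intrinsics and any distortion apply to the point x, -y, -z); pixel columns grow to the right and rows downward; lengths in m; the calibration is good to about 2 mm. A picture is of the moment at which its call begins: read the wrist's pose just before it. get_calibration takes no time and is no camera call; for the wrist camera it gives the pose at the moment of the call.
- sign_off(): hands the job in; it is judged then, once.
The state is a dict: "clock": time; "joint_pos": joint angles; "joint_velocities": joint speeds; "joint_torque": joint torques, N m; "ee_pos": TCP position; "tool_rot": TCP orientation; "wrist_force": force on the tool from outside, world axes, zero at the start; "torque": the same for the moment, N m; "grip_width": finger opening in m; "grasp_force": force on a finger pad.
Only numpy, scipy, OpenCV 4.12 (cv2) and the standard library are available. Lean on these libraries where they do the work, as an engineer would, in place of code of your own. Each camera call takes 0.05 s, during which the arm holds its last target. There are 200 camera calls.

### The job

In the display crate the lidded glass jar of cotton balls stands behind the pillar candle and the candlestick. First stand the candle and the candlestick out of the way on the wooden tray, then take the glass jar out and stand it on the ringed spot of the slate board, and put the blue-and-white ginger jar in the glass jar's old place in the crate. Only then put the candle and the candlestick back, each exactly where it stood at the start; keep everything upright, and leave the flower vase and the little votive glass where they are.

Things in the scene. Friction and masses are not known exactly. Their poses are not given: they have to be found in the camera images.
- candle_mid (a point): Ivory pillar candle (50 mm diameter) fixed in a brass cup (60 mm diameter, 50 mm high), one loose piece 140 mm tall, about 0.35 kg. Point: on its axis half-way up, 70 mm above its underside; z up. Straight 50 mm cylinder from 20 mm below to 70 mm above the point: grip about 30 mm above the point. Starts at the left or right front place of the crate.
- stick_mid (a point): Empty silver candlestick 140 mm tall, about 0.4 kg: foot 62 mm in diameter, thin stem, straight socket of 38 mm diameter from 10 to 70 mm above this point (a thin 44 mm collar at its lower end). Point: on its axis half-way up, 70 mm above its underside; z up. Grip the socket 30 to 40 mm above the point. Starts at the other front place of the crate.
- cotton_mid (a point): Glass jar of cotton balls, about 0.3 kg: straight, 62 mm in diameter to 74 mm above its underside, fixed 64 mm steel lid to 80 mm, knob to 90 mm. Point: on its axis half-way up, 45 mm above its underside; z up. Grip the glass within 20 mm of the point's height. Starts at the crate's back place, on the +x side of the candle and candlestick, which are 50 mm taller.
- ginger_mid (a point): Blue-and-white ceramic ginger jar, 108 mm tall, about 0.3 kg, lid fixed on. Foot 46 mm, belly 62 mm in diameter, upright-sided from 14 mm below to 12 mm above this point. Point: on its axis half-way up, 54 mm above its underside; z up. Grip the belly at the point. Starts at the far (+x) end of the tray or of the slate board.
- crate_back (a point): Back place in the fixed wooden, green-slatted crate, where the glass jar starts: centre of a 68 mm cork disc on the floor, 10 mm above the table. x to the crate's back (away from the robot), y left, z up. Front places: like discs at x = -55, y = +55 and -55 mm from here. Crate 200 (x) by 260 mm (y), centred at x = -20 mm; walls 8 mm thick, 40 mm high above the table.
- tray_mid (a point): Dark wooden tray, fixed, 320 mm long (x, away from the robot) by 140 mm wide (y), rim 6 mm wide and 16 mm high, brass handles at both ends to 27 mm high. Point: centre of its floor, 8 mm above the table; z up. Its far end, about x = +95 mm, is taken by the ginger jar or the vase; its middle and near end (x = 0 and -95 mm) are free.
- board_spot (a point): Ringed spot on the slate board: thin inlaid brass ring 82 mm in diameter. Point: the ring's centre on the board's top, 8 mm above the table; x along the board away from the robot, y left, z up. The board is fixed, 260 (x) by 120 mm (y), centred at x = +55 mm from here. On its far end, about x = +135 mm, stands the vase or the ginger jar.
- vase_mid (a point): Bystander: green glass bud vase with pink blossoms, 58 mm in diameter, 109 mm tall, loose. Point: on its axis 50 mm above its underside. It stands at the far end of the tray or of the board, whichever the ginger jar is not on. Leave it where it is.
- votive_mid (a point): Bystander: amber votive glass holding a candle, 44 mm in diameter, 50 mm tall, loose, in the right back corner of the crate. Point: on its axis 25 mm above its underside. Leave it where it is.

How it is judged:
On the way, in this order (a step that is already met when the one before it is completed fails the run):
1. the candle and the candlestick stand on the tray, the glass jar still in its place in the crate (x of candle_mid in the frame of tray_mid between -0.15 and 0.15 m and y of candle_mid in the frame of tray_mid between -0.06 and 0.06 m and z of candle_mid in the frame of tray_mid between 0.064 and 0.076 m and angle between each of candle_mid, stick_mid's own z axis and vertical below 0.1 rad and x of stick_mid in the frame of tray_mid between -0.15 and 0.15 m and y of stick_mid in the frame of tray_mid between -0.06 and 0.06 m and z of stick_mid in the frame of tray_mid between 0.064 and 0.076 m and distance of cotton_mid from where it was at the start of the episode below 0.02 m), for 0.2 s.
2. the glass jar stands on the ringed spot, the candle and the candlestick still on the tray (horizontal distance between cotton_mid and board_spot below 0.015 m and z of cotton_mid in the frame of board_spot between 0.039 and 0.051 m and angle between each of cotton_mid, candle_mid, stick_mid's own z axis and vertical below 0.1 rad and x of candle_mid in the frame of tray_mid between -0.15 and 0.15 m and y of candle_mid in the frame of tray_mid between -0.06 and 0.06 m and z of candle_mid in the frame of tray_mid between 0.064 and 0.076 m and x of stick_mid in the frame of tray_mid between -0.15 and 0.15 m and y of stick_mid in the frame of tray_mid between -0.06 and 0.06 m and z of stick_mid in the frame of tray_mid between 0.064 and 0.076 m), for 0.2 s.
3. the ginger jar stands at the back place of the crate, the candle and the candlestick still on the tray (horizontal distance between ginger_mid and crate_back below 0.015 m and z of ginger_mid in the frame of crate_back between 0.048 and 0.06 m and angle between each of ginger_mid, candle_mid, stick_mid's own z axis and vertical below 0.1 rad and x of candle_mid in the frame of tray_mid between -0.15 and 0.15 m and y of candle_mid in the frame of tray_mid between -0.06 and 0.06 m and z of candle_mid in the frame of tray_mid between 0.064 and 0.076 m and x of stick_mid in the frame of tray_mid between -0.15 and 0.15 m and y of stick_mid in the frame of tray_mid between -0.06 and 0.06 m and z of stick_mid in the frame of tray_mid between 0.064 and 0.076 m), for 0.2 s.
At the end, for the whole second after the job is handed in: Glass jar on the ringed spot and ginger jar at the crate's back place, each within 15 mm; candle and candlestick each within 15 mm of their start; all four upright within 0.1 rad, standing, at rest; vase and votive glass upright, within 25 mm of their start (horizontal distance between cotton_mid and board_spot below 0.015 m and z of cotton_mid in the frame of board_spot between 0.039 and 0.051 m and angle between each of cotton_mid, ginger_mid, candle_mid, stick_mid's own z axis and vertical below 0.1 rad and horizontal distance between ginger_mid and crate_back below 0.015 m and z of ginger_mid in the frame of crate_back between 0.048 and 0.06 m and distance of each of candle_mid, stick_mid from where it was at the start of the episode below 0.015 m and distance of each of vase_mid, votive_mid from where it was at the start of the episode below 0.025 m and angle between each of vase_mid, votive_mid's own z axis and vertical below 0.15 rad and linear speed of each of candle, stick, cotton, ginger below 0.02 m/s); the robot touches nothing.
It fails at once if one of the four things is tipped over (more than 0.7 rad) (angle between any of candle_mid, stick_mid, cotton_mid, ginger_mid's own z axis and vertical above 0.7 rad).
It fails at once if the vase or the votive glass is moved more than 40 mm or knocked over (distance of any of vase_mid, votive_mid from where it was at the start of the episode above 0.04 m or angle between any of vase_mid, votive_mid's own z axis and vertical above 0.5 rad).
It also fails if it takes over 144 s, if anything falls off the work surface, if the arm or the gripper's body presses on something with over 40 N, if the wrist force passes 120 N, or if a joint passes its speed limit or range.

## Working session

There is one attempt and no reset: what is moved stays moved. The work goes in short steps, Python scripts to look and compute and a shell command to move; the robot and the scene stay as the last step left them, time stands still between calls to the robot, and variables do not carry over. Pictures are saved under pics/ and viewed, at most 14 in all, crops included, and the job is handed in when it is done.

```bash
mkdir -p pics; ls
python3 - <<'E'
from bench import robot, optics
import cv2,numpy as np
s=robot.sense(); print(s['clock'],s['ee_pos'],np.round(s['tool_rot'],3).tolist(),s['grip_width'])
for n in ['scene','top']:
    p,d=optics.camera(n); cv2.imwrite(f'pics/{n}0.png',p[:,:,::-1]); np.savez(f'pics/{n}0.npz',p=p,d=d)
    print(optics.get_calibration(n))
E
```

```text
pics
0.0 [ 0.20880831 -0.53516503  0.24441647] [[0.932, 0.363, -0.0], [0.363, -0.932, 0.002], [0.0, -0.002, -1.0]] 0.08585466290233737
{'fovy': 52.109505863139226, 'cx': 281.7130552076794, 'cy': 204.4938213204953, 'position': array([1.25040239, 0.09918373, 0.73226805]), 'rotation': array([[-0.20329658, -0.65431062,  0.72838734],
       [ 0.97910491, -0.13958201,  0.14788655],
       [ 0.00490603,  0.74323245,  0.66901529]])}
{'fovy': 47.44682639506993, 'cx': 281.2657512200063, 'cy': 207.26807426647534, 'position': array([ 0.41951518, -0.04315906,  1.04839296]), 'rotation': array([[-0.00577328,  0.99214125, -0.12498962],
       [-0.9998666 , -0.00763716, -0.01443824],
       [-0.01527934,  0.12488959,  0.99205299]])}
```

View pics/top0.png

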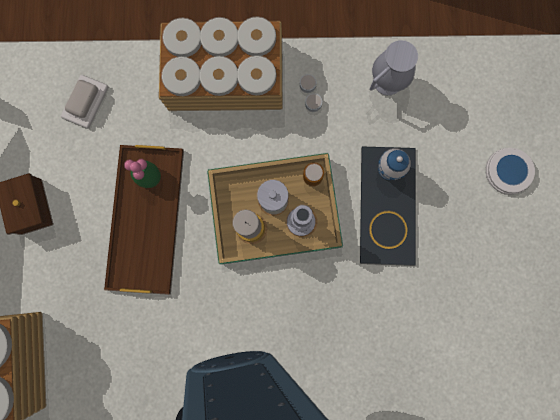

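View pics/scene0.png

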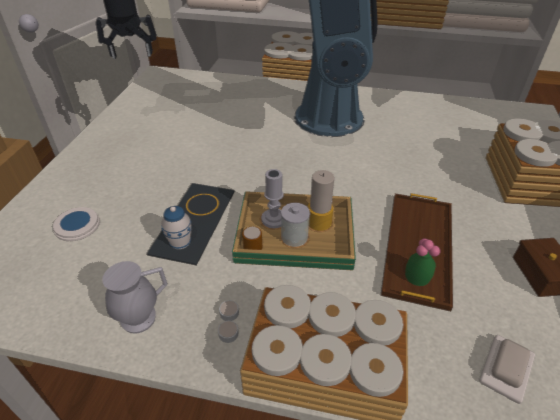

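The top view shows the candle at about (248,225), the stick at (301,220), the glass jar at (272,196) and the votive at (314,174). The ginger jar is at (396,163) on the board, the ring at (388,230), and the vase at (142,172) on the tray. The candle is front-left and the stick front-right.

```bash
cat > h.py <<'E'
import numpy as np,cv2
from bench import robot, optics
from scipy.optimize import least_squares
def cloud(n,d,c):
    f=210/np.tan(np.radians(c['fovy'])/2); v,u=np.mgrid[:420,:560]
    P=np.stack([(u-c['cx'])*d/f,-(v-c['cy'])*d/f,-d],-1)
    return P@c['rotation'].T+c['position']
def pix(n,X,c):
    f=210/np.tan(np.radians(c['fovy'])/2); q=(np.asarray(X)-c['position'])@c['rotation']
    return np.array([c['cx']+f*q[...,0]/-q[...,2],c['cy']+f*q[...,1]/q[...,2]]).T
def ray(n,u,v,z,c):
    f=210/np.tan(np.radians(c['fovy'])/2); r=c['rotation']@np.array([(u-c['cx'])/f,-(v-c['cy'])/f,-1])
    return c['position']+r*(z-c['position'][2])/r[2]
def fit(P,r,x0):
    k=least_squares(lambda x:np.hypot(P[:,0]-x[0],P[:,1]-x[1])-r,x0,loss='soft_l1',f_scale=.002)
    return k.x,np.median(np.abs(k.fun))
E
python3 - <<'E'
from h import *
C={}
for n in ['top','scene']:
    z=np.load(f'pics/{n}0.npz'); c=optics.get_calibration(n); C[n]=cloud(n,z['d'],c)
ct=optics.get_calibration('top')
T=C['top']
print('table z',np.median(T[300:340,60:150,2]),np.median(C['scene'][100:150,150:200,2]))
objs=dict(candle=(248,223,.15,.025,.06,.145),stick=(301,213,.15,.019,.092,.145),cotton=(272,196,.1,.031,.03,.08),ginger=(398,160,.11,.031,.048,.074),votive=(314,174,.06,.022,.03,.058),vase=(145,175,.06,.029,.03,.06))
for k,(u,v,z,r,a,b) in objs.items():
    x0=ray('top',u,v,z,ct)[:2]
    for n in ['top','scene']:
        P=C[n].reshape(-1,3); P=P[(np.hypot(*(P[:,:2]-x0).T)<r+.015)]
        m=P[(P[:,2]>a)&(P[:,2]<b)]
        if len(m)<10: print(k,n,len(m));continue
        x,e=fit(m,r,x0); print(k,n,len(m),x.round(4),'res',round(e,4),'topz',np.percentile(P[:,2],98).round(4))
p=np.load('pics/top0.npz')['p'].astype(int)
# ring
m=(p[...,0]-p[...,2]>45); m[:195]=0;m[260:]=0;m[:,:365]=0;m[:,412:]=0
R=np.array([ray('top',u,v,.008,ct)[:2] for v,u in np.argwhere(m)])
print('ring',len(R),fit(R,.041,R.mean(0)))
# crate rim: z 0.034..0.044
H=T[...,2]
def rect(m,name):
    pts=T[m][:,:2].astype(np.float32); r=cv2.minAreaRect(pts); print(name,len(pts),np.round(r[0],4),np.round(r[1],4),r[2])
m=(H>.034)&(H<.045);m[:145]=0;m[270:]=0;m[:,:200]=0;m[:,350:]=0;m[165:250,225:330]=0;rect(m,'crate')
m=(H>.012)&(H<.020);m[:140]=0;m[300:]=0;m[:,:100]=0;m[:,190:]=0;rect(m,'tray')
m=(H>.0055)&(H<.0105);m[:140]=0;m[270:]=0;m[:,:355]=0;m[:,420:]=0;rect(m,'board')
E
```

```text
table z 0.0005609394344583407 -0.00010629699997727338
candle top 155 [0.5046 0.0374] res 0.0007 topz 0.1532
candle scene 659 [0.5064 0.0392] res 0.0007 topz 0.1514
stick top 86 [ 0.5182 -0.0701] res 0.0007 topz 0.1538
stick scene 333 [ 0.5202 -0.0689] res 0.0008 topz 0.1519
cotton top 69 [ 0.5662 -0.0113] res 0.0002 topz 0.0996
cotton scene 459 [ 0.5675 -0.0097] res 0.0007 topz 0.0974
ginger top 110 [ 0.6332 -0.2659] res 0.0004 topz 0.1102
ginger scene 255 [ 0.635  -0.2645] res 0.0007 topz 0.1078
votive top 187 [ 0.6186 -0.1053] res 0.0047 topz 0.0631
votive scene 254 [ 0.6198 -0.0986] res 0.002 topz 0.0617
vase top 250 [0.6244 0.2679] res 0.0018 topz 0.1152
vase scene 378 [0.6222 0.268 ] res 0.0014 topz 0.1147
ring 237 (array([ 0.50042436, -0.25978913]), np.float64(0.001989312231842122))
crate 1764 [ 0.5465 -0.0128] [0.2055 0.2657] 7.604243278503418
tray 1411 [0.5292 0.2722] [0.1424 0.3209] 85.93809509277344
board 4385 [ 0.5564 -0.2564] [0.1329 0.2711] 88.62281036376953
```

```bash
cat > go.py <<'E'
import sys; from h import *
from scipy.spatial.transform import Rotation as Ro
a=[float(t) for t in sys.argv[1:]]; s=robot.sense(); R=np.array(s['tool_rot'])
y=np.radians(a[3] if len(a)>3 else 7.4)
D=np.array([[np.cos(y),np.sin(y),0],[np.sin(y),-np.cos(y),0],[0,0,-1]])
d=np.array(a[:3])-s['ee_pos']
print('t',round(s['clock'],1),'tcp',np.round(s['ee_pos'],4),'w',round(s['grip_width'],4),'F',round(s['grasp_force'],1))
print('shift units (present axes)',(R.T@d/.04).round(2),'(wanted axes)',(D.T@d/.04).round(2),'turn units',(np.degrees(Ro.from_matrix(R.T@D).as_rotvec())/6).round(2))
E
python3 go.py .5055 .038 .22
```

```text
t 0.1 tcp [ 0.2088 -0.5352  0.2445] w 0.085 F 0.0
shift units (present axes) [ 12.12 -10.66   0.63] (wanted axes) [  9.2  -13.26   0.61] turn units [-0.02 -0.    2.32]
```

```bash
python3 -m crank '[[0,0,0,0,0,0.78],[0,0,0,0,0,0.77],[0,0,0,0,0,0.77],[0.5,-0.74,0,0,0,0],[0.5,-0.74,0,0,0,0],[0.5,-0.74,0,0,0,0],[0.5,-0.74,0,0,0,0],[0.5,-0.74,0,0,0,0],[0.5,-0.74,0,0,0,0],[0.5,-0.74,0,0,0,0]]' 1 40; python3 -m crank '[[0.5,-0.74,0,0,0,0],[0.5,-0.74,0,0,0,0],[0.5,-0.74,0,0,0,0],[0.5,-0.74,0,0,0,0],[0.5,-0.74,0,0,0,0],[0.5,-0.74,0,0,0,0],[0.5,-0.74,0,0,0,0],[0.5,-0.74,0,0,0,0],[0.5,-0.74,0,0,0,0],[0,0,0,0,0,0]]'; python3 go.py .5055 .038 .22
```

```text
clock: 1.1
ee_pos: [0.3214, -0.3107, 0.245]
tool_rot: [[0.992, 0.128, -0.0], [0.128, -0.992, 0.0], [-0.0, -0.0, -1.0]]
wrist_force: [-0.5, -1.1, 0.8]
grip_width: 0.0856
grasp_force: 0.0
clock: 2.1
ee_pos: [0.4662, -0.0216, 0.245]
tool_rot: [[0.991, 0.133, -0.0], [0.133, -0.991, 0.001], [0.0, -0.001, -1.0]]
wrist_force: [-0.6, -0.8, 0.2]
grip_width: 0.0853
grasp_force: 0.0
t 2.1 tcp [ 0.4662 -0.0216  0.245 ] w 0.0853 F 0.0
shift units (present axes) [ 1.17 -1.35  0.63] (wanted axes) [ 1.17 -1.35  0.63] turn units [-0.01 -0.    0.04]
```

```bash
python3 -m crank '[[0.6,-0.68,0.2,0,0,0],[0.57,-0.67,0.2,0,0,0],[0,0,0,0,0,0],[0,0,0,0,0,0]]'
python3 - <<'E'
from h import *
c=optics.get_calibration('wrist'); p,d=optics.camera('wrist'); cv2.imwrite('pics/w1.png',p[:,:,::-1])
P=cloud('wrist',d,c).reshape(-1,3)
for n,x0,r,a,b in [('candle',(.5055,.038),.025,.06,.145),('stick',(.519,-.0695),.019,.092,.145),('cotton',(.567,-.0105),.031,.03,.08)]:
    Q=P[np.hypot(*(P[:,:2]-x0).T)<r+.015]; m=Q[(Q[:,2]>a)&(Q[:,2]<b)]
    t=Q[Q[:,2]>Q[:,2].max()-.012] if len(Q) else Q
    print(n,len(m),fit(m,r,x0) if len(m)>10 else '', 'top',np.percentile(Q[:,2],95) if len(Q) else '')
E
python3 go.py .5055 .038 .105
```

```text
clock: 2.5
ee_pos: [0.5044, 0.0347, 0.2285]
tool_rot: [[0.992, 0.13, -0.002], [0.13, -0.992, -0.0], [-0.002, -0.0, -1.0]]
wrist_force: [0.0, -0.2, -0.9]
grip_width: 0.0852
grasp_force: 0.0
candle 1778 (array([0.50706865, 0.03891815]), np.float64(0.00025045989611675173)) top 0.2990695079922403
stick 2132 (array([ 0.52097455, -0.06933467]), np.float64(0.0002903585402893802)) top 0.15155672015895705
cotton 255 (array([ 0.56838562, -0.01062842]), np.float64(0.0001038900611896286)) top 0.2962265519335233
t 2.5 tcp [0.5044 0.0342 0.2289] w 0.0857 F 0.0
shift units (present axes) [ 0.04 -0.09  3.1 ] (wanted axes) [ 0.04 -0.09  3.1 ] turn units [ 0.    0.01 -0.  ]
```

View pics/w1.png

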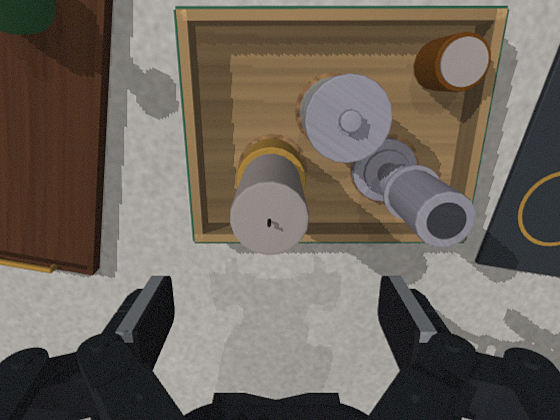

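The wrist view shows the candle top at (269,220), between the finger columns at about 145 and 405, and the stick at (443,215). The wrist fits agree with the others to about 1.5 mm, so I descend.

```bash
python3 -m crank '[[0.06,-0.11,0.5,0,0,0],[0,0,0.6,0,0,0],[0,0,0.6,0,0,0],[0,0,0.6,0,0,0],[0,0,0.5,0,0,0],[0,0,0.3,0,0,0],[0,0,0,0,0,0],[0,0,0,0,0,0]]'; python3 go.py .5063 .0388 .105;  python3 -m crank '[[0,0,0,0,0,0],[0,0,0,0,0,0],[0,0,0,0,0,0],[0,0,0,0,0,0],[0,0,0,0,0,0],[0,0,0,0,0,0],[0,0,0,0,0,0],[0,0,0,0,0,0]]' 0 40
```

```text
clock: 3.35
ee_pos: [0.5071, 0.0387, 0.106]
tool_rot: [[0.992, 0.128, 0.001], [0.128, -0.992, -0.0], [0.001, 0.0, -1.0]]
wrist_force: [0.7, 0.3, 0.1]
grip_width: 0.0855
grasp_force: 0.0
t 3.4 tcp [0.5071 0.0387 0.106 ] w 0.0855 F 0.0
shift units (present axes) [-0.02 -0.    0.03] (wanted axes) [-0.02 -0.    0.03] turn units [ 0.   -0.01 -0.01]
clock: 4.15
ee_pos: [0.5074, 0.0394, 0.1065]
tool_rot: [[0.992, 0.129, 0.002], [0.129, -0.992, -0.0], [0.002, 0.0, -1.0]]
wrist_force: [-1.7, 0.3, 6.6]
grip_width: 0.0492
grasp_force: 32.5
```

```bash
python3 -m crank '[[0,0,0,0,0,0],[0,0,0,0,0,0],[0,0,-0.2,0,0,0],[0,0,-0.4,0,0,0],[0,0,-0.5,0,0,0],[0,0,-0.5,0,0,0],[0,0,-0.3,0,0,0],[0,0,-0.1,0,0,0],[0,0,0,0,0,0],[0,0,0,0,0,0]]'; python3 -m crank '[[0.04,-0.2,0,0,0,0],[0.1,-0.4,0,0,0,0],[0.15,-0.7,0,0,0,0],[0.2,-0.9,0,0,0,0],[0.2,-0.9,0,0,0,0],[0.2,-0.9,0,0,0,0],[0.2,-0.8,0,0,0,0],[0.1,-0.5,0,0,0,0],[0.1,-0.3,0,0,0,0],[0,-0.11,0,0,0,0]]'; python3 go.py .529 .272 .1045
```

```text
clock: 5.15
ee_pos: [0.506, 0.0394, 0.1843]
tool_rot: [[0.992, 0.129, -0.002], [0.129, -0.992, 0.0], [-0.002, -0.0, -1.0]]
wrist_force: [-0.4, 0.6, -4.2]
grip_width: 0.0492
grasp_force: 32.5
clock: 6.15
ee_pos: [0.5281, 0.2736, 0.1845]
tool_rot: [[0.992, 0.13, -0.001], [0.13, -0.992, -0.0], [-0.001, 0.0, -1.0]]
wrist_force: [-0.8, -0.9, -4.1]
grip_width: 0.0492
grasp_force: 32.8
t 6.2 tcp [0.5281 0.2736 0.1845] w 0.0492 F 32.8
shift units (present axes) [0.02 0.04 2.  ] (wanted axes) [0.02 0.04 2.  ] turn units [0.   0.01 0.01]
```

```bash
python3 -m crank '[[0,0,0.3,0,0,0],[0,0,0.5,0,0,0],[0,0,0.5,0,0,0],[0,0,0.4,0,0,0],[0,0,0.15,0,0,0],[0,0,0.1,0,0,0],[0,0,0.05,0,0,0],[0,0,0.03,0,0,0],[0,0,0,0,0,0],[0,0,0,0,0,0]]'; python3 -m crank '[[0,0,0,0,0,0],[0,0,0,0,0,0],[0,0,0,0,0,0],[0,0,0,0,0,0],[0,0,0,0,0,0],[0,0,0,0,0,0]]' 1; python3 -m crank '[[0,0,-0.5,0,0,0],[0,0,-0.7,0,0,0],[0,0,-0.8,0,0,0],[0,0,-0.8,0,0,0],[0,0,-0.8,0,0,0],[0,0,0,0,0,0]]';python3 go.py .520 -.0692 .225
```

```text
clock: 7.15
ee_pos: [0.5289, 0.2726, 0.1047]
tool_rot: [[0.992, 0.129, 0.001], [0.129, -0.992, 0.0], [0.001, -0.0, -1.0]]
wrist_force: [-0.7, -0.5, -3.1]
grip_width: 0.0488
grasp_force: 32.8
clock: 7.75
ee_pos: [0.5285, 0.2725, 0.1041]
tool_rot: [[0.992, 0.129, 0.0], [0.129, -0.992, 0.0], [0.0, -0.0, -1.0]]
wrist_force: [0.2, 1.0, -0.6]
grip_width: 0.0855
grasp_force: 0.0
clock: 8.35
ee_pos: [0.5312, 0.2733, 0.2539]
tool_rot: [[0.992, 0.129, 0.009], [0.129, -0.992, 0.003], [0.009, -0.001, -1.0]]
wrist_force: [0.2, -0.5, 0.2]
grip_width: 0.0855
grasp_force: 0.0
t 8.3 tcp [0.5312 0.2733 0.2539] w 0.0855 F 0.0
shift units (present axes) [-1.38  8.46  0.7 ] (wanted axes) [-1.38  8.45  0.72] turn units [-0.01 -0.09 -0.  ]
```

Now to the stick (grasp height 0.115, so TCP at 0.110).

```bash
python3 -m crank '[[-0.14,0.84,0,0,0,0],[-0.14,0.85,0,0,0,0],[-0.14,0.85,0,0,0,0],[-0.14,0.85,0,0,0,0],[-0.14,0.85,0,0,0,0],[-0.14,0.85,0,0,0,0],[-0.14,0.85,0,0,0,0],[-0.14,0.84,0,0,0,0],[-0.14,0.84,0,0,0,0],[-0.14,0.84,0,0,0,0]]'; python3 -m crank '[[0,0,0.3,0,0,0],[0,0,0.3,0,0,0],[0,0,0,0,0,0],[0,0,0,0,0,0]]'; python3 go.py .520 -.0692 .110
python3 - <<'E'
from h import *
p,d=optics.camera('scene'); cv2.imwrite('pics/s1.png',p[150:320,130:480,::-1])
c=optics.get_calibration('scene');P=cloud('scene',d,c).reshape(-1,3)
for n,x0,r,a,b in [('candle',(.529,.272),.025,.06,.145),('cotton',(.567,-.0105),.031,.03,.08)]:
    Q=P[np.hypot(*(P[:,:2]-x0).T)<r+.015]; m=Q[(Q[:,2]>a)&(Q[:,2]<b)]
    print(n,fit(m,r,x0), 'top',np.percentile(Q[:,2],98))
E
```

```text
clock: 9.35
ee_pos: [0.5159, -0.0716, 0.2475]
tool_rot: [[0.992, 0.128, -0.001], [0.128, -0.992, 0.0], [-0.001, -0.0, -1.0]]
wrist_force: [0.2, -0.1, 0.4]
grip_width: 0.0854
grasp_force: 0.0
clock: 9.75
ee_pos: [0.516, -0.0691, 0.2232]
tool_rot: [[0.992, 0.13, -0.002], [0.13, -0.992, 0.001], [-0.002, -0.001, -1.0]]
wrist_force: [-0.0, 0.1, -0.2]
grip_width: 0.0854
grasp_force: 0.0
t 9.8 tcp [ 0.516  -0.0691  0.2232] w 0.0854 F 0.0
shift units (present axes) [0.1  0.02 2.83] (wanted axes) [0.1  0.02 2.83] turn units [-0.01  0.02  0.01]
candle (array([0.528108  , 0.27258849]), np.float64(0.0005954161842146172)) top 0.14967997951132536
cotton (array([ 0.56777428, -0.01023805]), np.float64(0.0005924289590667764)) top 0.5241925527933949
```

View pics/s1.png

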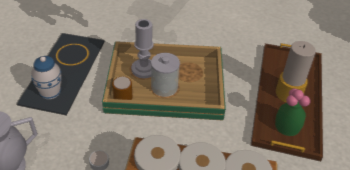

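The crop shows the candle upright on the tray at (298,65), with the stick at (144,45) and the jar at (165,75) undisturbed. Descending on the stick.

```bash
python3 -m crank '[[0.1,0.02,0.3,0,0,0],[0,0,0.6,0,0,0],[0,0,0.6,0,0,0],[0,0,0.6,0,0,0],[0,0,0.5,0,0,0],[0,0,0.2,0,0,0],[0,0,0,0,0,0],[0,0,0,0,0,0]]'; python3 go.py .520 -.0692 .110;  python3 -m crank '[[0,0,0,0,0,0],[0,0,0,0,0,0],[0,0,0,0,0,0],[0,0,0,0,0,0],[0,0,0,0,0,0],[0,0,0,0,0,0],[0,0,0,0,0,0],[0,0,0,0,0,0],[0,0,0,0,0,0],[0,0,0,0,0,0]]' 0 40
python3 -m crank '[[0,0,-0.3,0,0,0],[0,0,-0.4,0,0,0],[0,0,-0.5,0,0,0],[0,0,-0.5,0,0,0],[0,0,-0.5,0,0,0],[0,0,-0.5,0,0,0],[0,0,-0.2,0,0,0],[0,0,-0.1,0,0,0],[0,0,0,0,0,0],[0,0,0,0,0,0]]'; python3 go.py .434 .279 .108
```

```text
clock: 10.6
ee_pos: [0.5212, -0.0706, 0.1128]
tool_rot: [[0.992, 0.129, 0.001], [0.129, -0.992, -0.0], [0.001, 0.001, -1.0]]
wrist_force: [-0.2, 0.2, 0.5]
grip_width: 0.0855
grasp_force: 0.0
t 10.6 tcp [ 0.5212 -0.0706  0.1128] w 0.0855 F 0.0
shift units (present axes) [-0.03 -0.04  0.07] (wanted axes) [-0.02 -0.04  0.07] turn units [ 0.   -0.01  0.  ]
clock: 11.6
ee_pos: [0.521, -0.0703, 0.1128]
tool_rot: [[0.992, 0.129, 0.001], [0.129, -0.992, 0.0], [0.001, -0.0, -1.0]]
wrist_force: [-0.8, 2.5, 6.2]
grip_width: 0.0372
grasp_force: 39.6
clock: 12.6
ee_pos: [0.5198, -0.0704, 0.2309]
tool_rot: [[0.992, 0.128, -0.002], [0.128, -0.992, 0.001], [-0.002, -0.001, -1.0]]
wrist_force: [-0.1, -0.5, -3.6]
grip_width: 0.0371
grasp_force: 40.9
t 12.6 tcp [ 0.5198 -0.0704  0.2309] w 0.0371 F 40.9
shift units (present axes) [-1.   -8.94  3.08] (wanted axes) [-1.   -8.94  3.07] turn units [-0.01  0.02 -0.  ]
```

```bash
python3 -m crank '[[-0.1,-0.2,0,0,0,0],[-0.2,-0.4,0,0,0,0],[-0.2,-0.7,0,0,0,0],[-0.2,-0.9,0,0,0,0],[-0.2,-0.9,0,0,0,0],[-0.1,-0.9,0,0,0,0],[0,-0.9,0,0,0,0],[0,-0.9,0,0,0,0],[0,-0.9,0,0,0,0],[0,-0.9,0,0,0,0]]'; python3 -m crank '[[0,-0.7,0,0,0,0],[0,-0.4,0,0,0,0],[0,-0.24,0,0,0,0],[0,0,0.3,0,0,0],[0,0,0.5,0,0,0],[0,0,0.5,0,0,0],[0,0,0.5,0,0,0],[0,0,0.5,0,0,0],[0,0,0.3,0,0,0],[0,0,0,0,0,0]]';  python3 go.py .434 .279 .1108
```

```text
clock: 13.6
ee_pos: [0.4398, 0.2278, 0.2318]
tool_rot: [[0.992, 0.129, -0.001], [0.129, -0.992, 0.0], [-0.001, -0.0, -1.0]]
wrist_force: [0.9, 0.6, -4.4]
grip_width: 0.0369
grasp_force: 41.0
clock: 14.6
ee_pos: [0.4332, 0.2776, 0.1257]
tool_rot: [[0.992, 0.128, -0.005], [0.128, -0.992, -0.002], [-0.005, 0.001, -1.0]]
wrist_force: [-0.5, 0.2, -4.3]
grip_width: 0.037
grasp_force: 41.2
t 14.6 tcp [0.4332 0.2776 0.1257] w 0.037 F 41.2
shift units (present axes) [ 0.03 -0.03  0.37] (wanted axes) [ 0.02 -0.03  0.37] turn units [ 0.01  0.05 -0.01]
```

```bash
python3 -m crank '[[0,0,0.2,0,0,0],[0,0,0.12,0,0,0],[0,0,0.06,0,0,0],[0,0,0.04,0,0,0],[0,0,0.01,0,0,0],[0,0,0,0,0,0],[0,0,0,0,0,0]]';python3 -m crank '[[0,0,0,0,0,0],[0,0,0,0,0,0],[0,0,0,0,0,0],[0,0,0,0,0,0],[0,0,0,0,0,0],[0,0,0,0,0,0]]' 1; python3 -m crank '[[0,0,-0.5,0,0,0],[0,0,-0.7,0,0,0],[0,0,-0.8,0,0,0],[0,0,-0.8,0,0,0],[0,0,-0.2,0,0,0],[0,0,0,0,0,0]]';python3 go.py .5678 -.0106 .20
```

```text
clock: 15.3
ee_pos: [0.435, 0.279, 0.1111]
tool_rot: [[0.992, 0.129, 0.0], [0.129, -0.992, 0.0], [0.0, -0.0, -1.0]]
wrist_force: [0.3, 0.9, -5.0]
grip_width: 0.0371
grasp_force: 41.4
clock: 15.9
ee_pos: [0.435, 0.2789, 0.111]
tool_rot: [[0.992, 0.129, 0.0], [0.129, -0.992, 0.0], [0.0, -0.0, -1.0]]
wrist_force: [-0.7, -0.4, -0.2]
grip_width: 0.0853
grasp_force: 0.0
clock: 16.5
ee_pos: [0.4358, 0.2792, 0.2323]
tool_rot: [[0.992, 0.129, 0.003], [0.129, -0.992, 0.001], [0.003, -0.001, -1.0]]
wrist_force: [-0.4, -0.0, -0.5]
grip_width: 0.0857
grasp_force: 0.0
t 16.5 tcp [0.4358 0.2792 0.2323] w 0.0857 F 0.0
shift units (present axes) [2.34 7.61 0.81] (wanted axes) [2.34 7.61 0.81] turn units [-0.01 -0.03 -0.  ]
```

```bash
python3 -m crank '[[0.1,0.6,0,0,0,0],[0.2,0.8,0,0,0,0],[0.25,0.8,0,0,0,0],[0.25,0.8,0,0,0,0],[0.25,0.8,0,0,0,0],[0.25,0.8,0,0,0,0],[0.25,0.8,0,0,0,0],[0.25,0.8,0,0,0,0],[0.25,0.8,0,0,0,0],[0.29,0.61,0,0,0,0]]'; python3 -m crank '[[0,0,0.4,0,0,0],[0,0,0.4,0,0,0],[0,0,0,0,0,0],[0,0,0,0,0,0]]'
python3 - <<'E'
from h import *
c=optics.get_calibration('scene');p,d=optics.camera('scene');P=cloud('scene',d,c).reshape(-1,3)
for n,x0,r,a,b in [('candle',(.529,.272),.025,.06,.145),('stick',(.434,.279),.019,.092,.145),('cotton',(.5678,-.0105),.031,.03,.08)]:
    Q=P[np.hypot(*(P[:,:2]-x0).T)<r+.015]; m=Q[(Q[:,2]>a)&(Q[:,2]<b)]
    print(n,fit(m,r,x0), 'top',np.percentile(Q[Q[:,2]<.17][:,2],98))
E
python3 go.py .5678 -.0106 .056
```

```text
clock: 17.5
ee_pos: [0.5662, -0.0127, 0.2284]
tool_rot: [[0.992, 0.127, -0.004], [0.127, -0.992, 0.001], [-0.004, -0.001, -1.0]]
wrist_force: [-0.3, 0.5, -0.4]
grip_width: 0.0855
grasp_force: 0.0
clock: 17.9
ee_pos: [0.5659, -0.0108, 0.1973]
tool_rot: [[0.992, 0.128, -0.003], [0.129, -0.992, 0.001], [-0.003, -0.001, -1.0]]
wrist_force: [0.2, -0.7, 0.1]
grip_width: 0.0854
grasp_force: 0.0
candle (array([0.52810059, 0.27268797]), np.float64(0.0006536448970971727)) top 0.14954971331910988
stick (array([0.43457348, 0.28048366]), np.float64(0.0007019059660743777)) top 0.15031885348638066
cotton (array([ 0.56780249, -0.01001473]), np.float64(0.000581358055753994)) top 0.09769017122769202
t 17.9 tcp [ 0.5665 -0.0108  0.1984] w 0.0854 F 0.0
shift units (present axes) [0.04 0.   3.56] (wanted axes) [ 0.03 -0.    3.56] turn units [-0.    0.01 -0.  ]
```

```bash
python3 -m crank '[[0.03,0,0.4,0,0,0],[0,0,0.6,0,0,0],[0,0,0.6,0,0,0],[0,0,0.6,0,0,0],[0,0,0.6,0,0,0],[0,0,0.5,0,0,0],[0,0,0.2,0,0,0],[0,0,0.06,0,0,0],[0,0,0,0,0,0],[0,0,0,0,0,0]]'; python3 go.py .5678 -.0106 .056;  python3 -m crank '[[0,0,0,0,0,0],[0,0,0,0,0,0],[0,0,0,0,0,0],[0,0,0,0,0,0],[0,0,0,0,0,0],[0,0,0,0,0,0],[0,0,0,0,0,0],[0,0,0,0,0,0],[0,0,0,0,0,0],[0,0,0,0,0,0]]' 0 40
python3 -m crank '[[0,0,-0.3,0,0,0],[0,0,-0.4,0,0,0],[0,0,-0.5,0,0,0],[0,0,-0.5,0,0,0],[0,0,-0.5,0,0,0],[0,0,-0.5,0,0,0],[0,0,-0.2,0,0,0],[0,0,-0.1,0,0,0],[0,0,0,0,0,0],[0,0,0,0,0,0]]'; python3 go.py .5008 -.2594 .054
```

```text
clock: 18.95
ee_pos: [0.5691, -0.011, 0.0578]
tool_rot: [[0.992, 0.129, 0.002], [0.129, -0.992, -0.001], [0.002, 0.001, -1.0]]
wrist_force: [-0.5, 0.0, 0.0]
grip_width: 0.0857
grasp_force: 0.0
t 18.9 tcp [ 0.5691 -0.011   0.0578] w 0.0857 F 0.0
shift units (present axes) [-0.03 -0.01  0.05] (wanted axes) [-0.03 -0.01  0.05] turn units [ 0.01 -0.02 -0.  ]
clock: 19.95
ee_pos: [0.5688, -0.0106, 0.0577]
tool_rot: [[0.992, 0.129, 0.002], [0.129, -0.992, 0.0], [0.002, 0.0, -1.0]]
wrist_force: [-1.6, 1.6, 4.5]
grip_width: 0.0623
grasp_force: 42.0
clock: 20.95
ee_pos: [0.5673, -0.0107, 0.1754]
tool_rot: [[0.992, 0.128, -0.002], [0.128, -0.992, 0.0], [-0.002, -0.001, -1.0]]
wrist_force: [-0.1, 0.1, -2.8]
grip_width: 0.062
grasp_force: 44.9
t 20.9 tcp [ 0.5673 -0.0107  0.1754] w 0.062 F 44.9
shift units (present axes) [-2.44  5.95  3.04] (wanted axes) [-2.45  5.95  3.03] turn units [-0.01  0.02 -0.  ]
```

```bash
python3 -m crank '[[-0.1,0.2,0,0,0,0],[-0.2,0.4,0,0,0,0],[-0.3,0.7,0,0,0,0],[-0.37,0.9,0,0,0,0],[-0.37,0.9,0,0,0,0],[-0.37,0.9,0,0,0,0],[-0.3,0.8,0,0,0,0],[-0.2,0.6,0,0,0,0],[-0.14,0.35,0,0,0,0],[-0.1,0.2,0,0,0,0]]'; python3 -m crank '[[0,0,0.3,0,0,0],[0,0,0.5,0,0,0],[0,0,0.5,0,0,0],[0,0,0.5,0,0,0],[0,0,0.5,0,0,0],[0,0,0.3,0,0,0],[0,0,0,0,0,0],[0,0,0,0,0,0]]';  python3 go.py .5015 -.2594 .0557
python3 - <<'E'
from h import *
c=optics.get_calibration('wrist'); p,d=optics.camera('wrist'); cv2.imwrite('pics/w2.png',p[:,:,::-1])
c=optics.get_calibration('top'); p,d=optics.camera('top'); cv2.imwrite('pics/t2.png',cv2.resize(p[130:290,300:460,::-1],None,fx=3,fy=3))
E
```

```text
clock: 21.95
ee_pos: [0.5006, -0.2606, 0.1759]
tool_rot: [[0.992, 0.127, -0.001], [0.127, -0.992, 0.001], [-0.001, -0.001, -1.0]]
wrist_force: [-0.3, 0.6, -4.4]
grip_width: 0.0616
grasp_force: 45.1
clock: 22.75
ee_pos: [0.5017, -0.2589, 0.0725]
tool_rot: [[0.992, 0.129, -0.0], [0.129, -0.992, 0.0], [-0.0, -0.0, -1.0]]
wrist_force: [-0.8, -1.1, -1.9]
grip_width: 0.0617
grasp_force: 45.0
t 22.8 tcp [ 0.5017 -0.2589  0.0725] w 0.0617 F 45.0
shift units (present axes) [-0.01  0.01  0.42] (wanted axes) [-0.01  0.01  0.42] turn units [-0.    0.    0.01]
```

View pics/w2.png

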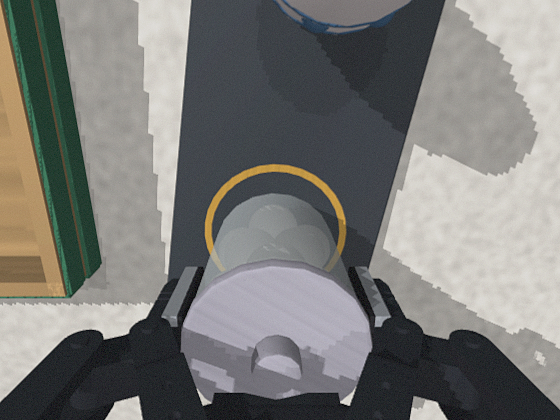

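The ring spans columns 205–347 (centre 276) and the jar's glass bottom is centred at about 275, still slightly above the board. It is aligned, so I lower it.

```bash
python3 -m crank '[[0,0,0.2,0,0,0],[0,0,0.12,0,0,0],[0,0,0.06,0,0,0],[0,0,0.04,0,0,0],[0,0,0.01,0,0,0],[0,0,0,0,0,0],[0,0,0,0,0,0]]';python3 -m crank '[[0,0,0,0,0,0],[0,0,0,0,0,0],[0,0,0,0,0,0],[0,0,0,0,0,0],[0,0,0,0,0,0],[0,0,0,0,0,0]]' 1; python3 -m crank '[[0,0,-0.4,0,0,0],[0,0,-0.7,0,0,0],[0,0,-0.8,0,0,0],[0,0,-0.8,0,0,0],[0,0,-0.6,0,0,0],[0,0,0,0,0,0],[0,0,0,0,0,0]]';python3 go.py .634 -.265 .17
python3 - <<'E'
from h import *
R=None
for n in ['scene','wrist']:
  c=optics.get_calibration(n);p,d=optics.camera(n);C=cloud(n,d,c);P=C.reshape(-1,3)
  if n=='wrist': cv2.imwrite('pics/w3.png',p[:,:,::-1])
  for k,x0,r,a,b in [('cotton',(.5015,-.2594),.031,.03,.075),('ginger',(.634,-.265),.031,.048,.074)]:
    Q=P[np.hypot(*(P[:,:2]-x0).T)<r+.015]; m=Q[(Q[:,2]>a)&(Q[:,2]<b)]
    if len(m)>20: print(n,k,len(m),fit(m,r,x0), 'top',np.percentile(Q[Q[:,2]<.13][:,2],98))
  q=p.astype(int); m=(q[...,0]-q[...,2]>45)&(np.abs(C[...,2]-.008)<.004)&(np.abs(np.hypot(C[...,0]-.5008,C[...,1]+.2594)-.041)<.015)
  if m.sum()>20: print(n,'ring',m.sum(),fit(C[m],.041,(.5008,-.2594)))
E
```

```text
clock: 23.55
ee_pos: [0.5013, -0.2592, 0.0558]
tool_rot: [[0.992, 0.129, -0.0], [0.129, -0.992, 0.001], [-0.0, -0.001, -1.0]]
wrist_force: [-4.1, 4.2, 5.6]
grip_width: 0.0619
grasp_force: 44.8
clock: 24.15
ee_pos: [0.5015, -0.2595, 0.0553]
tool_rot: [[0.992, 0.128, 0.0], [0.128, -0.992, -0.0], [0.0, 0.0, -1.0]]
wrist_force: [-0.5, 0.3, 0.8]
grip_width: 0.0855
grasp_force: 0.0
clock: 24.85
ee_pos: [0.5015, -0.2595, 0.1875]
tool_rot: [[0.992, 0.129, 0.001], [0.129, -0.992, -0.001], [0.001, 0.001, -1.0]]
wrist_force: [0.7, 0.4, -1.2]
grip_width: 0.0853
grasp_force: 0.0
t 24.9 tcp [ 0.5015 -0.2595  0.1875] w 0.0853 F 0.0
shift units (present axes) [3.27 0.56 0.44] (wanted axes) [3.27 0.56 0.44] turn units [ 0.01 -0.01 -0.  ]
scene cotton 363 (array([ 0.50033036, -0.25849899]), np.float64(0.0006753830850651232)) top 0.09472049235531545
scene ginger 250 (array([ 0.63507591, -0.26458381]), np.float64(0.0006698437804766883)) top 0.10835697013271747
scene ring 99 (array([ 0.49961524, -0.2588995 ]), np.float64(0.0015596614926443458))
wrist cotton 781 (array([ 0.50088405, -0.25888977]), np.float64(0.000113643774976694)) top 0.09793789865987067
wrist ginger 433 (array([ 0.63543485, -0.26481012]), np.float64(0.00035206660659744746)) top 0.10602025062167249
wrist ring 806 (array([ 0.49994514, -0.25904417]), np.float64(0.0012452736470876177))
```

```bash
python3 -m crank '[[0.5,0.1,0,0,0,0],[0.7,0.12,0,0,0,0],[0.8,0.13,0,0,0,0],[0.8,0.13,0,0,0,0],[0.5,0.07,0,0,0,0],[0,0,0.4,0,0,0],[0,0,0,0,0,0],[0,0,0,0,0,0]]'; python3 go.py .6352 -.2647 .064
```

```text
clock: 25.75
ee_pos: [0.6331, -0.2636, 0.1687]
tool_rot: [[0.992, 0.128, -0.004], [0.128, -0.992, 0.002], [-0.004, -0.003, -1.0]]
wrist_force: [1.0, 0.0, 0.2]
grip_width: 0.0852
grasp_force: 0.0
t 25.8 tcp [ 0.6331 -0.2636  0.1687] w 0.0852 F 0.0
shift units (present axes) [0.06 0.04 2.62] (wanted axes) [0.05 0.03 2.62] turn units [-0.03  0.04 -0.01]
```

View pics/w3.png

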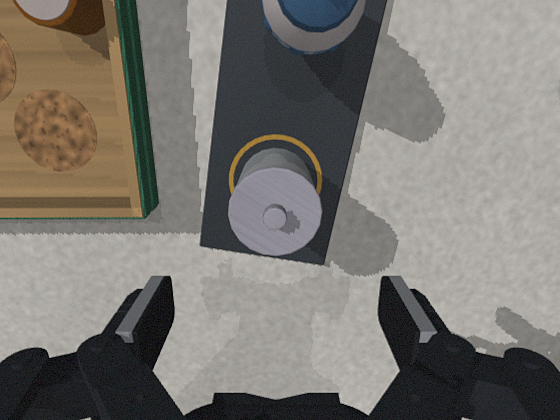

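The jar (lid at 275,212) stands upright in the ring (275,175) and the fingers are clear of it. Descending on the ginger jar.

```bash
python3 -m crank '[[0.05,0.03,0.3,0,0,0],[0,0,0.5,0,0,0],[0,0,0.5,0,0,0],[0,0,0.5,0,0,0],[0,0,0.4,0,0,0],[0,0,0.25,0,0,0],[0,0,0.15,0,0,0],[0,0,0,0,0,0],[0,0,0,0,0,0]]'; python3 go.py .6352 -.2647 .064;  python3 -m crank '[[0,0,0,0,0,0],[0,0,0,0,0,0],[0,0,0,0,0,0],[0,0,0,0,0,0],[0,0,0,0,0,0],[0,0,0,0,0,0],[0,0,0,0,0,0],[0,0,0,0,0,0],[0,0,0,0,0,0],[0,0,0,0,0,0]]' 0 40
python3 -m crank '[[0,0,-0.3,0,0,0],[0,0,-0.4,0,0,0],[0,0,-0.5,0,0,0],[0,0,-0.5,0,0,0],[0,0,-0.5,0,0,0],[0,0,-0.5,0,0,0],[0,0,-0.2,0,0,0],[0,0,-0.1,0,0,0],[0,0,0,0,0,0],[0,0,0,0,0,0]]'; python3 go.py .5672 -.0098 .066
```

```text
clock: 26.65
ee_pos: [0.6378, -0.2656, 0.0681]
tool_rot: [[0.992, 0.129, 0.001], [0.129, -0.992, -0.001], [0.001, 0.001, -1.0]]
wrist_force: [-0.8, 0.3, 0.1]
grip_width: 0.0853
grasp_force: 0.0
t 26.6 tcp [ 0.6378 -0.2656  0.0681] w 0.0853 F 0.0
shift units (present axes) [-0.06 -0.03  0.1 ] (wanted axes) [-0.06 -0.03  0.1 ] turn units [ 0.01 -0.01 -0.  ]
clock: 27.65
ee_pos: [0.638, -0.2654, 0.0688]
tool_rot: [[0.992, 0.129, 0.002], [0.129, -0.992, -0.001], [0.002, 0.001, -1.0]]
wrist_force: [-1.4, 1.1, 6.1]
grip_width: 0.06
grasp_force: 43.7
clock: 28.65
ee_pos: [0.6367, -0.2649, 0.1861]
tool_rot: [[0.992, 0.128, -0.002], [0.128, -0.992, 0.001], [-0.002, -0.001, -1.0]]
wrist_force: [-0.3, -0.8, -2.2]
grip_width: 0.0605
grasp_force: 44.2
t 28.6 tcp [ 0.6367 -0.2649  0.1861] w 0.0605 F 44.2
shift units (present axes) [-0.9  -6.54  3.01] (wanted axes) [-0.9  -6.55  3.  ] turn units [-0.01  0.01 -0.  ]
```

```bash
python3 -m crank '[[-0.03,-0.2,0,0,0,0],[-0.06,-0.4,0,0,0,0],[-0.1,-0.7,0,0,0,0],[-0.11,-0.9,0,0,0,0],[-0.12,-0.9,0,0,0,0],[-0.12,-0.9,0,0,0,0],[-0.12,-0.9,0,0,0,0],[-0.1,-0.8,0,0,0,0],[-0.05,-0.5,0,0,0,0],[-0.03,-0.34,0,0,0,0]]'; python3 -m crank '[[0,0,0.2,0,0,0],[0,0,0.4,0,0,0],[0,0,0.5,0,0,0],[0,0,0.5,0,0,0],[0,0,0.4,0,0,0],[0,0,0.3,0,0,0],[0,0,0.2,0,0,0],[0,0,0,0,0,0],[0,0,0,0,0,0]]';  python3 go.py .5695 -.01 .0705
python3 - <<'E'
from h import *
c=optics.get_calibration('wrist'); p,d=optics.camera('wrist'); cv2.imwrite('pics/w4.png',p[:,:,::-1])
E
```

```text
clock: 29.65
ee_pos: [0.569, -0.0073, 0.187]
tool_rot: [[0.991, 0.131, -0.001], [0.131, -0.991, 0.001], [-0.001, -0.001, -1.0]]
wrist_force: [0.3, 0.3, -1.2]
grip_width: 0.0602
grasp_force: 44.2
clock: 30.55
ee_pos: [0.5708, -0.0104, 0.0876]
tool_rot: [[0.992, 0.128, 0.001], [0.128, -0.992, -0.0], [0.001, 0.0, -1.0]]
wrist_force: [-0.4, 0.1, -2.3]
grip_width: 0.0604
grasp_force: 44.2
t 30.6 tcp [ 0.5708 -0.0104  0.0876] w 0.0604 F 44.2
shift units (present axes) [-0.03 -0.01  0.43] (wanted axes) [-0.03 -0.01  0.43] turn units [ 0.   -0.01 -0.01]
```

View pics/w4.png

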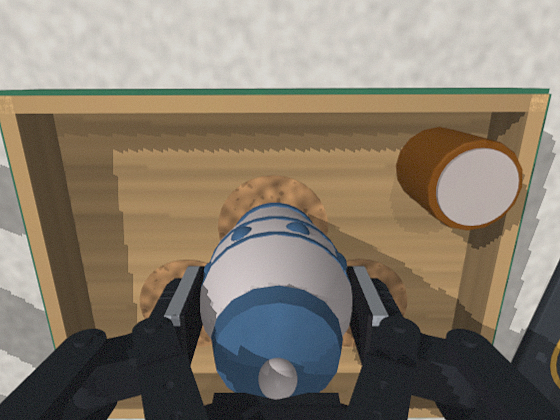

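The ginger jar is held upright just above the cork disc (centre column about 273), and the votive at (478,188) is clear. Lowering and releasing.

```bash
python3 -m crank '[[-0.02,0,0.2,0,0,0],[0,0,0.12,0,0,0],[0,0,0.06,0,0,0],[0,0,0.04,0,0,0],[0,0,0.02,0,0,0],[0,0,0,0,0,0],[0,0,0,0,0,0]]';python3 -m crank '[[0,0,0,0,0,0],[0,0,0,0,0,0],[0,0,0,0,0,0],[0,0,0,0,0,0],[0,0,0,0,0,0],[0,0,0,0,0,0]]' 1; python3 -m crank '[[0,0,-0.4,0,0,0],[0,0,-0.7,0,0,0],[0,0,-0.8,0,0,0],[0,0,-0.8,0,0,0],[0,0,-0.8,0,0,0],[0,0,-0.7,0,0,0],[0,0,0,0,0,0],[0,0,0,0,0,0]]'
python3 - <<'E'
from h import *
for n in ['scene','wrist']:
  c=optics.get_calibration(n);p,d=optics.camera(n);C=cloud(n,d,c);P=C.reshape(-1,3)
  for k,x0,r,a,b in [('ginger',(.5678,-.01),.031,.052,.078),('candle',(.528,.2726),.025,.06,.145),('stick',(.4346,.2803),.019,.092,.145)]:
    Q=P[np.hypot(*(P[:,:2]-x0).T)<r+.015]; m=Q[(Q[:,2]>a)&(Q[:,2]<b)]
    if len(m)>20: print(n,k,len(m),fit(m,r,x0), 'top',np.percentile(Q[Q[:,2]<.16][:,2],98))
E
python3 go.py .4345 .2795 .24
```

```text
clock: 31.3
ee_pos: [0.5699, -0.01, 0.0709]
tool_rot: [[0.992, 0.129, 0.0], [0.129, -0.992, 0.0], [0.0, -0.0, -1.0]]
wrist_force: [-3.8, 1.6, 7.0]
grip_width: 0.0601
grasp_force: 45.1
clock: 31.9
ee_pos: [0.5696, -0.0103, 0.0696]
tool_rot: [[0.992, 0.128, -0.0], [0.128, -0.992, -0.0], [-0.0, 0.0, -1.0]]
wrist_force: [0.3, -0.5, 0.1]
grip_width: 0.0852
grasp_force: 0.0
clock: 32.7
ee_pos: [0.5698, -0.0103, 0.2382]
tool_rot: [[0.992, 0.129, 0.001], [0.129, -0.992, -0.0], [0.001, 0.001, -1.0]]
wrist_force: [-0.7, 0.8, -0.3]
grip_width: 0.085
grasp_force: 0.0
scene ginger 248 (array([ 0.56756891, -0.00971236]), np.float64(0.0006899104618210503)) top 0.1102622349498097
scene candle 740 (array([0.52812384, 0.27262527]), np.float64(0.000605703164896167)) top 0.14973876166287706
scene stick 276 (array([0.4346482 , 0.28045906]), np.float64(0.0007422188387377921)) top 0.15014241588186344
wrist ginger 615 (array([ 0.56809036, -0.0100489 ]), np.float64(0.0003937301918931109)) top 0.11525496308152745
t 32.8 tcp [ 0.5688 -0.01    0.2363] w 0.0855 F 0.0
shift units (present axes) [-2.4  -7.61 -0.08] (wanted axes) [-2.4  -7.61 -0.09] turn units [-0.01  0.02 -0.  ]
```

```bash
python3 -m crank '[[-0.1,-0.5,0,0,0,0],[-0.25,-0.8,0,0,0,0],[-0.3,-0.85,0,0,0,0],[-0.3,-0.85,0,0,0,0],[-0.3,-0.85,0,0,0,0],[-0.3,-0.85,0,0,0,0],[-0.3,-0.85,0,0,0,0],[-0.3,-0.85,0,0,0,0],[-0.2,-0.75,0,0,0,0],[-0.05,-0.45,0,0,0,0]]'; python3 -m crank '[[0,0,0.3,0,0,0],[0,0,0.3,0,0,0],[0,0,0,0,0,0],[0,0,0,0,0,0]]'; python3 go.py .4350 .2792 .1108
```

```text
clock: 33.8
ee_pos: [0.4331, 0.2805, 0.236]
tool_rot: [[0.991, 0.13, -0.003], [0.13, -0.991, -0.001], [-0.003, 0.0, -1.0]]
wrist_force: [-0.3, -0.4, 0.4]
grip_width: 0.0853
grasp_force: 0.0
clock: 34.2
ee_pos: [0.4351, 0.2778, 0.2125]
tool_rot: [[0.992, 0.127, -0.002], [0.127, -0.992, -0.001], [-0.002, 0.001, -1.0]]
wrist_force: [0.2, -0.5, 0.2]
grip_width: 0.0852
grasp_force: 0.0
t 34.2 tcp [0.4351 0.2778 0.2125] w 0.0852 F 0.0
shift units (present axes) [ 0.01 -0.04  2.54] (wanted axes) [ 0.   -0.04  2.54] turn units [ 0.01  0.02 -0.02]
```

```bash
python3 -m crank '[[0,-0.03,0.3,0,0,0],[0,0,0.5,0,0,0],[0,0,0.6,0,0,0],[0,0,0.5,0,0,0],[0,0,0.4,0,0,0],[0,0,0.24,0,0,0],[0,0,0,0,0,0],[0,0,0,0,0,0]]'; python3 -m crank '[[0,0,0,0,0,0],[0,0,0,0,0,0],[0,0,0,0,0,0],[0,0,0,0,0,0],[0,0,0,0,0,0],[0,0,0,0,0,0],[0,0,0,0,0,0],[0,0,0,0,0,0],[0,0,0,0,0,0],[0,0,0,0,0,0]]' 0 40
python3 -m crank '[[0,0,-0.3,0,0,0],[0,0,-0.4,0,0,0],[0,0,-0.5,0,0,0],[0,0,-0.5,0,0,0],[0,0,-0.5,0,0,0],[0,0,-0.5,0,0,0],[0,0,-0.3,0,0,0],[0,0,-0.2,0,0,0],[0,0,0,0,0,0],[0,0,0,0,0,0]]'; python3 go.py .521 -.0703 .1128
```

```text
clock: 35.0
ee_pos: [0.4356, 0.2801, 0.1124]
tool_rot: [[0.992, 0.128, 0.001], [0.128, -0.992, 0.0], [0.001, -0.0, -1.0]]
wrist_force: [0.2, 0.6, -0.1]
grip_width: 0.0858
grasp_force: 0.0
clock: 36.0
ee_pos: [0.4356, 0.2804, 0.1128]
tool_rot: [[0.992, 0.129, 0.001], [0.129, -0.992, 0.001], [0.001, -0.0, -1.0]]
wrist_force: [-1.2, 0.3, 5.7]
grip_width: 0.037
grasp_force: 40.3
clock: 37.0
ee_pos: [0.4346, 0.2799, 0.2392]
tool_rot: [[0.992, 0.128, -0.001], [0.128, -0.992, -0.001], [-0.002, 0.0, -1.0]]
wrist_force: [0.3, 0.0, -4.4]
grip_width: 0.0374
grasp_force: 41.0
t 37.0 tcp [0.4346 0.2799 0.2392] w 0.0374 F 41.0
shift units (present axes) [1.02 8.96 3.16] (wanted axes) [1.01 8.96 3.16] turn units [ 0.    0.01 -0.  ]
```

```bash
python3 -m crank '[[0,0.2,0,0,0,0],[0,0.4,0,0,0,0],[0,0.7,0,0,0,0],[0.1,0.9,0,0,0,0],[0.15,0.9,0,0,0,0],[0.15,0.9,0,0,0,0],[0.15,0.9,0,0,0,0],[0.15,0.9,0,0,0,0],[0.15,0.9,0,0,0,0],[0.1,0.9,0,0,0,0]]'; python3 -m crank '[[0.05,0.7,0,0,0,0],[0.02,0.4,0,0,0,0],[0,0.26,0,0,0,0],[0,0,0.3,0,0,0],[0,0,0.5,0,0,0],[0,0,0.5,0,0,0],[0,0,0.5,0,0,0],[0,0,0.5,0,0,0],[0,0,0.3,0,0,0],[0,0,0,0,0,0]]';  python3 go.py .521 -.0703 .1148
python3 - <<'E'
from h import *
c=optics.get_calibration('scene');p,d=optics.camera('scene');P=cloud('scene',d,c).reshape(-1,3)
x0=(.520,-.0692);r=.019
Q=P[np.hypot(*(P[:,:2]-x0).T)<r+.015]; m=Q[(Q[:,2]>.105)&(Q[:,2]<.15)]; print(len(m),fit(m,r,x0))
cv2.imwrite('pics/s2.png',p[100:320,130:480,::-1])
E
```

```text
clock: 38.0
ee_pos: [0.5116, -0.0184, 0.2392]
tool_rot: [[0.992, 0.128, -0.001], [0.128, -0.992, 0.0], [-0.001, -0.0, -1.0]]
wrist_force: [0.8, -0.3, -4.4]
grip_width: 0.037
grasp_force: 41.3
clock: 39.0
ee_pos: [0.5198, -0.0684, 0.1336]
tool_rot: [[0.992, 0.13, -0.005], [0.13, -0.992, 0.002], [-0.004, -0.003, -1.0]]
wrist_force: [-0.7, 0.4, -5.2]
grip_width: 0.0373
grasp_force: 41.3
t 39.0 tcp [ 0.5198 -0.0684  0.1336] w 0.0373 F 41.3
shift units (present axes) [0.03 0.05 0.47] (wanted axes) [0.02 0.05 0.47] turn units [-0.02  0.04  0.01]
377 (array([ 0.51965931, -0.06852451]), np.float64(0.0014235510537665835))
```

View pics/s2.png

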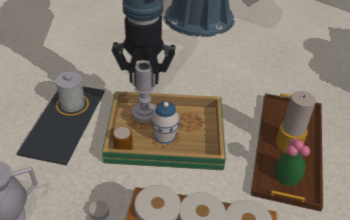

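The stick is held upright over its front-right place (144,85). The ginger jar at (165,125), the cotton jar on its ring (68,95) and the candle (300,115) all look fine. Lowering it, releasing, and going to the candle.

```bash
python3 -m crank '[[0.01,0.02,0.2,0,0,0],[0,0,0.15,0,0,0],[0,0,0.1,0,0,0],[0,0,0.05,0,0,0],[0,0,0.04,0,0,0],[0,0,0.01,0,0,0],[0,0,0,0,0,0],[0,0,0,0,0,0]]';python3 -m crank '[[0,0,0,0,0,0],[0,0,0,0,0,0],[0,0,0,0,0,0],[0,0,0,0,0,0],[0,0,0,0,0,0],[0,0,0,0,0,0]]' 1; python3 -m crank '[[0,0,-0.4,0,0,0],[0,0,-0.7,0,0,0],[0,0,-0.8,0,0,0],[0,0,-0.8,0,0,0],[0,0,-0.3,0,0,0],[0,0,0,0,0,0],[0,0,0,0,0,0]]'; python3 go.py .5285 .2726 .22
python3 - <<'E'
from h import *
c=optics.get_calibration('scene');p,d=optics.camera('scene');P=cloud('scene',d,c).reshape(-1,3)
for k,x0,r,a,b in [('ginger',(.5678,-.01),.031,.052,.078),('stick',(.52,-.0692),.019,.092,.145)]:
    Q=P[np.hypot(*(P[:,:2]-x0).T)<r+.015]; m=Q[(Q[:,2]>a)&(Q[:,2]<b)]
    print(k,len(m),fit(m,r,x0), 'top',np.percentile(Q[Q[:,2]<.16][:,2],98))
E
```

```text
clock: 39.85
ee_pos: [0.5224, -0.0708, 0.1148]
tool_rot: [[0.992, 0.129, 0.001], [0.129, -0.992, -0.0], [0.001, 0.0, -1.0]]
wrist_force: [-4.0, 0.4, 5.8]
grip_width: 0.0371
grasp_force: 42.2
clock: 40.45
ee_pos: [0.5222, -0.0709, 0.1141]
tool_rot: [[0.992, 0.128, 0.0], [0.128, -0.992, -0.0], [0.0, 0.0, -1.0]]
wrist_force: [-0.1, 0.1, -0.5]
grip_width: 0.0855
grasp_force: 0.0
clock: 41.15
ee_pos: [0.5216, -0.0706, 0.2328]
tool_rot: [[0.992, 0.128, -0.001], [0.128, -0.992, 0.001], [-0.001, -0.001, -1.0]]
wrist_force: [0.4, -1.0, -0.8]
grip_width: 0.0856
grasp_force: 0.0
t 41.1 tcp [ 0.5216 -0.0706  0.2328] w 0.0856 F 0.0
shift units (present axes) [ 1.27 -8.49  0.32] (wanted axes) [ 1.28 -8.49  0.32] turn units [-0.01  0.01 -0.  ]
ginger 256 (array([ 0.56771898, -0.00970186]), np.float64(0.0006853815460451072)) top 0.1101280224369825
stick 325 (array([ 0.52137667, -0.07098028]), np.float64(0.0007613032180773596)) top 0.15173268292657785
```

```bash
python3 -m crank '[[0.1,-0.6,0,0,0,0],[0.13,-0.9,0,0,0,0],[0.13,-0.9,0,0,0,0],[0.13,-0.9,0,0,0,0],[0.13,-0.9,0,0,0,0],[0.13,-0.9,0,0,0,0],[0.13,-0.9,0,0,0,0],[0.13,-0.9,0,0,0,0],[0.13,-0.9,0,0,0,0],[0.13,-0.69,0,0,0,0]]'; python3 -m crank '[[0,0,0.3,0,0,0],[0,0,0,0,0,0],[0,0,0,0,0,0]]'; python3 go.py .5285 .2726 .1041
```

```text
clock: 42.2
ee_pos: [0.5275, 0.2743, 0.2316]
tool_rot: [[0.992, 0.129, -0.004], [0.129, -0.992, -0.001], [-0.004, 0.0, -1.0]]
wrist_force: [-0.1, -0.3, -0.3]
grip_width: 0.0851
grasp_force: 0.0
clock: 42.5
ee_pos: [0.528, 0.2714, 0.2202]
tool_rot: [[0.992, 0.128, -0.003], [0.128, -0.992, -0.001], [-0.004, 0.001, -1.0]]
wrist_force: [0.0, -0.8, -0.5]
grip_width: 0.0853
grasp_force: 0.0
t 42.5 tcp [0.528  0.2714 0.2202] w 0.0853 F 0.0
shift units (present axes) [ 0.03 -0.03  2.9 ] (wanted axes) [ 0.02 -0.03  2.9 ] turn units [ 0.01  0.03 -0.01]
```

```bash
python3 -m crank '[[0,-0.03,0.3,0,0,0],[0,0,0.6,0,0,0],[0,0,0.6,0,0,0],[0,0,0.6,0,0,0],[0,0,0.5,0,0,0],[0,0,0.28,0,0,0],[0,0,0,0,0,0],[0,0,0,0,0,0]]'; python3 -m crank '[[0,0,0,0,0,0],[0,0,0,0,0,0],[0,0,0,0,0,0],[0,0,0,0,0,0],[0,0,0,0,0,0],[0,0,0,0,0,0],[0,0,0,0,0,0],[0,0,0,0,0,0],[0,0,0,0,0,0],[0,0,0,0,0,0]]' 0 40
python3 -m crank '[[0,0,-0.3,0,0,0],[0,0,-0.4,0,0,0],[0,0,-0.5,0,0,0],[0,0,-0.5,0,0,0],[0,0,-0.5,0,0,0],[0,0,-0.5,0,0,0],[0,0,-0.3,0,0,0],[0,0,-0.2,0,0,0],[0,0,0,0,0,0],[0,0,0,0,0,0]]'; python3 go.py .5073 .039 .1062
```

```text
clock: 43.3
ee_pos: [0.5292, 0.2734, 0.1074]
tool_rot: [[0.992, 0.128, 0.001], [0.128, -0.992, 0.0], [0.001, -0.0, -1.0]]
wrist_force: [-0.9, -0.1, 1.1]
grip_width: 0.0852
grasp_force: 0.0
clock: 44.3
ee_pos: [0.5296, 0.2738, 0.1081]
tool_rot: [[0.992, 0.129, 0.002], [0.129, -0.992, 0.0], [0.002, -0.0, -1.0]]
wrist_force: [-0.5, -1.6, 5.9]
grip_width: 0.0493
grasp_force: 40.7
clock: 45.3
ee_pos: [0.5283, 0.2736, 0.2342]
tool_rot: [[0.992, 0.129, -0.001], [0.129, -0.992, -0.0], [-0.001, 0.0, -1.0]]
wrist_force: [-0.3, -0.6, -3.5]
grip_width: 0.0491
grasp_force: 41.7
t 45.3 tcp [0.5283 0.2736 0.2342] w 0.0491 F 41.7
shift units (present axes) [-1.27  5.75  3.2 ] (wanted axes) [-1.28  5.75  3.2 ] turn units [ 0.    0.01 -0.  ]
```

```bash
python3 -m crank '[[-0.05,0.2,0,0,0,0],[-0.1,0.4,0,0,0,0],[-0.16,0.7,0,0,0,0],[-0.2,0.9,0,0,0,0],[-0.2,0.9,0,0,0,0],[-0.2,0.9,0,0,0,0],[-0.16,0.8,0,0,0,0],[-0.1,0.5,0,0,0,0],[-0.06,0.3,0,0,0,0],[-0.04,0.15,0,0,0,0]]'; python3 -m crank '[[0,0,0.3,0,0,0],[0,0,0.5,0,0,0],[0,0,0.5,0,0,0],[0,0,0.5,0,0,0],[0,0,0.5,0,0,0],[0,0,0.3,0,0,0],[0,0,0,0,0,0],[0,0,0,0,0,0]]';  python3 go.py .5073 .039 .110
python3 - <<'E'
from h import *
c=optics.get_calibration('scene');p,d=optics.camera('scene');P=cloud('scene',d,c).reshape(-1,3)
x0=(.5064,.0392);r=.025
Q=P[np.hypot(*(P[:,:2]-x0).T)<r+.012]; m=Q[(Q[:,2]>.08)&(Q[:,2]<.155)]; print(len(m),fit(m,r,x0))
E
```

```text
clock: 46.3
ee_pos: [0.5075, 0.0375, 0.2346]
tool_rot: [[0.992, 0.127, -0.001], [0.127, -0.992, -0.0], [-0.001, -0.0, -1.0]]
wrist_force: [-0.9, 0.1, -4.2]
grip_width: 0.0492
grasp_force: 41.9
clock: 47.1
ee_pos: [0.5081, 0.0395, 0.131]
tool_rot: [[0.992, 0.129, -0.0], [0.129, -0.992, 0.0], [-0.0, -0.0, -1.0]]
wrist_force: [-0.1, 0.3, -3.0]
grip_width: 0.0494
grasp_force: 42.0
t 47.1 tcp [0.5081 0.0395 0.131 ] w 0.0494 F 42.0
shift units (present axes) [-0.02  0.01  0.52] (wanted axes) [-0.02  0.01  0.52] turn units [-0.  0.  0.]
733 (array([0.50674737, 0.03910387]), np.float64(0.0009694634697388939))
```

```bash
python3 -m crank '[[-0.02,0,0.2,0,0,0],[0,0,0.15,0,0,0],[0,0,0.1,0,0,0],[0,0,0.05,0,0,0],[0,0,0.04,0,0,0],[0,0,0.01,0,0,0],[0,0,0,0,0,0],[0,0,0,0,0,0]]';python3 -m crank '[[0,0,0,0,0,0],[0,0,0,0,0,0],[0,0,0,0,0,0],[0,0,0,0,0,0],[0,0,0,0,0,0],[0,0,0,0,0,0]]' 1; python3 -m crank '[[0,0,-0.4,0,0,0],[0,0,-0.7,0,0,0],[0,0,-0.8,0,0,0],[0,0,-0.8,0,0,0],[0,0,-0.8,0,0,0],[0,0,-0.8,0,0,0],[0,0,0,0,0,0],[0,0,0,0,0,0],[0,0,0,0,0,0],[0,0,0,0,0,0]]'
python3 - <<'E'
from h import *
c=optics.get_calibration('scene');p,d=optics.camera('scene');P=cloud('scene',d,c).reshape(-1,3)
for k,x0,r,a,b in [('candle',(.5064,.0392),.025,.06,.145),('stick',(.5202,-.0689),.019,.092,.145),('cotton',(.5003,-.2589),.031,.03,.075),('ginger',(.5678,-.01),.031,.052,.078),('votive',(.6198,-.0986),.022,.03,.058),('vase',(.6222,.268),.029,.03,.06)]:
    Q=P[np.hypot(*(P[:,:2]-x0).T)<r+.015]; m=Q[(Q[:,2]>a)&(Q[:,2]<b)]
    f=fit(m,r,x0)[0]; print(k,len(m),f.round(4),'d mm',((f-x0)*1e3).round(1), 'top',np.percentile(Q[Q[:,2]<.16][:,2],98).round(4))
cv2.imwrite('pics/s3.png',p[:,:,::-1])
E
```

```text
clock: 47.95
ee_pos: [0.5074, 0.0389, 0.1102]
tool_rot: [[0.992, 0.129, 0.0], [0.129, -0.992, -0.0], [0.0, 0.0, -1.0]]
wrist_force: [-4.3, 0.2, 7.4]
grip_width: 0.0489
grasp_force: 43.1
clock: 48.55
ee_pos: [0.5072, 0.039, 0.1089]
tool_rot: [[0.992, 0.128, 0.0], [0.128, -0.992, -0.0], [0.0, 0.0, -1.0]]
wrist_force: [-0.4, -0.6, -0.6]
grip_width: 0.0853
grasp_force: 0.0
clock: 49.55
ee_pos: [0.5064, 0.0391, 0.2793]
tool_rot: [[0.992, 0.128, -0.003], [0.128, -0.992, 0.0], [-0.003, -0.001, -1.0]]
wrist_force: [-0.3, 0.6, -0.5]
grip_width: 0.0851
grasp_force: 0.0
candle 662 [0.5063 0.0377] d mm [-0.1 -1.5] top 0.1515
stick 331 [ 0.5215 -0.0711] d mm [ 1.3 -2.2] top 0.1518
cotton 360 [ 0.5004 -0.2585] d mm [0.1 0.4] top 0.0943
ginger 252 [ 0.5678 -0.0097] d mm [-0.   0.3] top 0.1103
votive 285 [ 0.6208 -0.0994] d mm [ 1.  -0.8] top 0.0615
vase 382 [0.6223 0.2679] d mm [ 0.1 -0.1] top 0.1144
```

View pics/s3.png

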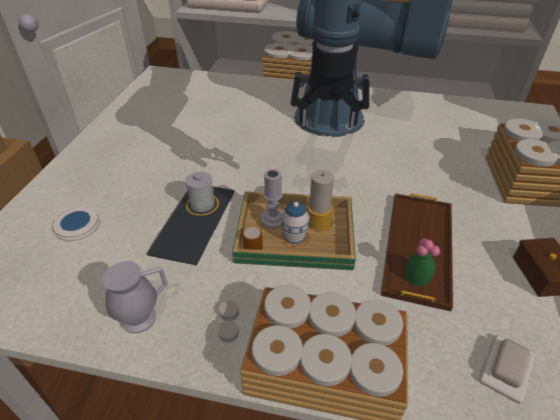

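The picture shows everything in place and upright: the glass jar on its ring (200,192), ginger jar (295,222), stick (273,200), candle (321,200), votive (253,238) and vase (422,265). The gripper is clear.

```bash
python3 -c "
from bench import sign_off; print(sign_off())"
```

```text
the job is handed in; nothing more can be done
None
```

The job is handed in at about 50 s of the 144 s allowed: the glass jar is on the ringed spot, the ginger jar at the crate's back place, and the candle and candlestick back within about 3 mm of their starts by camera; the vase and votive are where they were, and the hand-in returned no verdict.

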